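# Weigh out a lot of bottle stoppers and hold the scale's lock lever

### The arm

A 6-joint arm with a two-finger parallel gripper is mounted at the origin on the work surface. World frame = base frame: x ahead of the robot, y to its left, z up, the work surface at z = 0. Lengths are in m, angles in degrees, forces in N, time in s.
With the tool pointing down it reaches from about 0.35 to 0.8 m from the base axis. Payload 7.3 kg.
Tool frame: the origin (TCP) lies on the centre line of the jaws, within the pads' length; the fingertips stand 25 mm ahead of it and the grasp point (between the pads) lies 6 mm ahead of it (robot.finger_overhang is the z of the fingertips in the tool frame, in m); z points along the fingers, y is the line along which they close (so a half turn about z gives the same grasp; the last joint's range is limited). The gripper opens to 85 mm and grips with 20 to 120 N. Pads are 22 mm wide; open, the fingers measure 114 mm over their backs; the gripper's body (76 mm by 85 mm) begins 54 mm behind the grasp point. The pads swing forward as they close: fully open they stand 13 mm farther back than shut.
Start: joints at [-72.938, 19.595, 87.324, -0, 73.075, -8.365], TCP at [0.225, -0.474, 0.256] pointing down, gripper open.
Joint ranges: [-145.02, 145.02], [-44.19, 115.74], [2.07, 154.8], [-57.11, 237.11], [16.16, 152.29], [-177.93, 177.93]. Speed limits (degrees/s): [147.25, 147.25, 180, 180, 180, 180].

### API

Orientations are given as [roll, pitch, yaw] about the fixed x, y, z axes, in that order (R = Rz(yaw) Ry(pitch) Rx(roll)).
In Python, from workcell import robot gives the robot as it stands.
- The arm moves only by the tool carry_out, never from a script. Its argument "commands" is a list that holds one entry, the list of rows, each a list of 4 numbers: the shift along the tool's x, y, z in units of 0.5 m (1.0 is 0.5 m), then the turn about the tool's z in units of pi/2 rad (1.0 is pi/2 rad). In form: [[[tx, ty, tz, yaw], ...]]. A call has 1 to 5 rows; each row is the pose to reach, as a shift and turn from the pose commanded when the call began, along the tool's axes at that moment; what a row does not reach only later rows make up. A row lasts 1/12 s, in which the tool goes at most 41.7 mm and 7.16 degrees, less where a joint would pass 70% of its speed; a pose out of reach is approached as far as the arm can. A call with a number of a shift or a turn outside -1 to 1 is refused whole. A call with a gripper value outside its range is refused whole. "hand" is the opening, from -1 (shut) to 1 (fully open), set as the call begins (left out, the last holds). The fingers move at their own pace and stop on an object; "force" is the grip in N (left out, the last holds). Time passes only in rows, so rows that repeat a pose let the fingers close. It gives the time, the measured TCP pose, the force, the opening and the grip force at its end, in the units of the state.
- robot.read_state(): the state, without advancing time (a new reading comes with each control period).
- robot.snapshot(name): name is "scene" or "side" or "wrist"; returns (picture, depth): 384x512x3 uint8, red, green, blue; 384x512 float32, m along the optical axis (not along the pixel's ray), 0 where there is no reading.
- robot.get_calibration(name): a dict with "fx", "fy", "cx", "cy" (pixels), "rvec" (rotation vector, rad) and "tvec" (3), from world to camera coordinates, as OpenCV has them. Camera axes: x right, y down, z forward; pixel columns grow to the right and rows downward; lengths in m; the calibration is good to about 2 mm. A picture is of the moment at which its call begins: read the wrist's pose just before it. get_calibration takes no time and is no camera call; for the wrist camera it gives the pose at the moment of the call.
- robot.sign_off(): hands the job in; it is judged then, once.
Trained networks look in the newest picture that a camera, given by its name, has taken for a name from the list of things; names that differ only in an ending like _2 or _b are one class to them, and where a whole thing is asked for, a point or a joint stands for the part that bears it (a point fixed in the world has none). Each returns a list of dicts, best first, with "confidence" (0 to 1); they miss things now and then, are a little off and sometimes report something else, mostly with a low value. They report only what shows in the picture. A call takes as long as a camera call.
- robot.regions_of(thing, camera): "region" (384x512 bool, what is visible of it) and "pixel" ([column, row] in pixels, amid what is visible of it).
- robot.spot_point(thing, camera): "pixel" ([column, row] in pixels: a listed point, or the origin of a listed thing).
The state is a dict: "time_s": time; "joint_pos": joint angles; "qvel": joint speeds; "joint_torque": joint torques, N m; "position": TCP position; "tcp_rot": TCP orientation; "force": force on the tool from outside, world axes, zero at the start; "torque": the same for the moment, N m; "grip_width": opening from 0.0 (shut) to 1.0 (fully open); "grasp_force": force on a finger pad.
Only numpy, scipy, OpenCV 4.12 (cv2) and the standard library are available. Lean on these libraries where they do the work, as an engineer would, in place of code of your own. Each camera call takes 0.05 s, during which the arm holds its last target. There are 200 camera calls.

### The job

Make up the lot of steel bottle stoppers on the spring scale: stand stoppers on the pan, head-down as they are now, until the pointer rests within the window of the gauge frame, and leave the spare stoppers standing, the frame where it is set and the other things on the table undisturbed. Then press the scale's sprung lock lever down with the gripper until it is level (its bar between the two pegs, half-way down) and keep it there: the program finishes while still holding the lever pressed level, with the pan loaded and not touched.

Things in the scene. Friction and masses are not known exactly. Their poses are not given: they have to be found in the camera images.
- scale: the fixed spring scale: a grey housing 260 x 170 mm and 60 mm high under a square pan, with a sprung lever beside it on a low foot; origin on the table under the centre of the pan; its x axis points from the pan to the gauge, its -y side carries the lever
- pan (a joint): how far the pan has sunk, in m: 0 empty, grows downwards to 0.085 at most. Each stopper sinks it by about 18 mm (16 to 20), wherever on the pan it stands; it settles within a second
- pan_center (a point): centre of the pan's flat upper face, 165 mm above the table when empty, sinking with the load. The pan is a 170 x 170 mm square, sides along the scale's x and y, with a rim 6 mm high and 3 mm thick
- pointer (a point): tip of the dark pointer, a flat tongue 30 mm wide, 42 mm long and 3 mm thick on the pan's edge on the scale's +x side; moves with the pan
- window (a point): centre of the gauge frame: a small brass frame that stands 8 mm beyond the pointer's tip on two thin upright rods (tops joined by a bar at 193 mm); between its upper and lower bar is a window 27 mm high. Seen from the +x side the pointer shows in the window once the pan has sunk far enough. Its height is set beforehand by the buyer's order and must stay
- frame (a joint): how far the gauge frame is set down, in m, on the same scale as joint pan: when the two are equal the pointer is in the middle of the window; between 0.021 and 0.058
- lever (a joint): the sprung lock lever on the scale's -y side: 0 fully up (handle end raised by 0.24 rad), 0.24 level, 0.48 at its bottom stop; pressing its handle down needs about 4.5 N at the start, 8 N at level, and it springs back up when let go
- lever_pad (a point): centre of the upper face of the lever's flat black handle (55 mm long, 44 mm wide, 10 mm thick), 130 mm from the hinge along the lever; about 111 mm above the table when up, 80 mm when level. The lever runs from the hinge towards the scale's -x; an upright post on its outer side, 70 mm from the hinge and 111 mm tall, carries two small pegs between which the bar of the level lever lies
- lever_hinge (a point): centre of the lever's hinge pin, 75 mm above the table; the pin lies along the scale's y
- stopper0: one of four alike bottle stoppers of bright steel, about 150 g (135 to 165), standing head-down on the table: a flat round head, 44 mm across and 14 mm high, with a plain round stem, 20 mm across, rising from it to 54 mm; origin at the centre of its underside, z up along the stem
- stopper1: one of four alike bottle stoppers of bright steel, about 150 g (135 to 165), standing head-down on the table: a flat round head, 44 mm across and 14 mm high, with a plain round stem, 20 mm across, rising from it to 54 mm; origin at the centre of its underside, z up along the stem
- stopper2: one of four alike bottle stoppers of bright steel, about 150 g (135 to 165), standing head-down on the table: a flat round head, 44 mm across and 14 mm high, with a plain round stem, 20 mm across, rising from it to 54 mm; origin at the centre of its underside, z up along the stem
- stopper3: one of four alike bottle stoppers of bright steel, about 150 g (135 to 165), standing head-down on the table: a flat round head, 44 mm across and 14 mm high, with a plain round stem, 20 mm across, rising from it to 54 mm; origin at the centre of its underside, z up along the stem
- cork0: a natural cork standing among the stoppers, 24 mm across and 45 mm high; origin at the centre of its underside; leave it alone
- tcork0: a small cork closure standing on its wooden cap among the stoppers: cap 31 mm across and 12 mm high, cork shank 19 mm across, 34 mm high in all; origin at the centre of its underside; leave it alone
- cork1: a natural cork standing among the stoppers, 24 mm across and 45 mm high; origin at the centre of its underside; leave it alone
- tcork1: a small cork closure standing on its wooden cap among the stoppers: cap 31 mm across and 12 mm high, cork shank 19 mm across, 34 mm high in all; origin at the centre of its underside; leave it alone
- corkscrew: a folded waiter's corkscrew, about 135 mm long, 16 mm wide and 12 mm high; origin under the middle of its wooden grip; leave it alone

How it is judged:
By the outcome, as a careful person would: the job done as asked, in the order asked, and still so for the second after the job is handed in, while the arm keeps its last pose, push and grip.
It also fails if it takes over 72 s, if anything falls off the work surface, if the arm or the gripper's body presses on something with over 40 N, if the wrist force passes 120 N, or if a joint passes its speed limit or range.

## Working session

There is one attempt and no reset: what is moved stays moved. The work goes in short steps, Python scripts to look and compute and a tool call to move; the robot and the scene stay as the last step left them, time stands still between calls to the robot, and variables do not carry over. Pictures are saved under pics/ and viewed, at most 10 in all, crops included, and the job is handed in when it is done.

Besides the shell and the picture viewer there is one more tool, called after "Emit:" by a JSON object that holds its "name" and its "arguments". carry_out: Moves the arm, as the interface text tells. Its arguments: {"type":"object","properties":{"commands":{"type":"array"},"hand":{"type":"number"},"force":{"type":"number"}},"required":["commands"]}

```bash
ls; mkdir -p pics; cat > h.py <<'E'
import numpy as np, cv2
from workcell import robot
def cal(n):
    c=robot.get_calibration(n); K=np.array([[c['fx'],0,c['cx']],[0,c['fy'],c['cy']],[0,0,1.]])
    return K,cv2.Rodrigues(np.array(c['rvec'],float))[0],np.array(c['tvec'],float).reshape(3)
def ray(n,px,z):
    K,R,t=cal(n); d=R.T@np.linalg.inv(K)@[px[0],px[1],1]; o=-R.T@t
    return o+d*(z-o[2])/d[2]
def cloud(n,dep):
    K,R,t=cal(n); v,u=np.indices(dep.shape); 
    P=np.stack([(u-K[0,2])/K[0,0]*dep,(v-K[1,2])/K[1,1]*dep,dep],-1)
    return (P-t)@R
E
python3 - <<'E'
from h import *
for n in ['scene','side']:
    im,d=robot.snapshot(n); cv2.imwrite(f'pics/{n}0.png',im[...,::-1]); np.save(n+'_d.npy',d)
    C=cloud(n,d)
    for th in ['scale','stopper0','cork0','tcork0','corkscrew']:
        for r in robot.regions_of(th,n):
            p=C[r['region']&(d>0)]; 
            print(n,th,round(r['confidence'],2),np.round(r['pixel']),np.round(np.median(p,0),3),np.round(p.min(0),3),np.round(p.max(0),3))
    for th in ['pan_center','pointer','window','lever_pad','lever_hinge']:
        for r in robot.spot_point(th,n)[:2]:
            u,v=np.round(r['pixel']).astype(int); print(n,th,round(r['confidence'],2),(u,v),np.round(C[v,u],3))
print(robot.read_state())
E
```

```text
pics
scene scale 0.73 [179. 203.] [ 0.618 -0.107  0.075] [ 0.274 -0.356 -0.002] [ 0.745 -0.001  0.196]
scene stopper0 0.81 [336. 221.] [0.549 0.263 0.016] [0.522 0.244 0.001] [0.563 0.284 0.058]
scene stopper0 0.81 [333. 244.] [0.628 0.256 0.016] [ 0.59   0.236 -0.001] [0.643 0.277 0.058]
scene stopper0 0.77 [374. 193.] [0.428 0.376 0.017] [ 0.376  0.358 -0.   ] [0.444 0.405 0.057]
scene stopper0 0.72 [292. 248.] [0.651 0.167 0.016] [ 0.626  0.146 -0.001] [0.665 0.188 0.057]
scene stopper0 0.52 [188. 175.] [ 0.582 -0.095  0.166] [ 0.274 -0.282 -0.001] [ 0.71  -0.007  0.193]
scene cork0 0.61 [293. 206.] [0.533 0.157 0.035] [0.518 0.147 0.003] [0.537 0.168 0.049]
scene cork0 0.6 [295. 185.] [0.428 0.159 0.032] [0.388 0.148 0.001] [0.434 0.17  0.049]
scene cork0 0.24 [189. 175.] [ 0.582 -0.094  0.166] [ 0.275 -0.282 -0.001] [ 0.709 -0.007  0.195]
scene tcork0 0.6 [335. 195.] [0.448 0.276 0.015] [0.414 0.263 0.001] [0.456 0.293 0.038]
scene tcork0 0.54 [178. 207.] [ 0.618 -0.107  0.078] [ 0.274 -0.358 -0.001] [ 0.747 -0.006  0.196]
scene tcork0 0.43 [374. 219.] [0.528 0.372 0.014] [ 0.49
[... 1918 characters left out ...]
0.527 -0.255  0.109]
{'time_s': 1.1, 'joint_pos': array([-7.29382944e+01,  1.95944212e+01,  8.73259971e+01, -3.38226777e-04,
        7.30760832e+01, -8.36771525e+00]), 'qvel': array([ 0.05104603, -0.02419441, -0.00932483,  0.02588205, -0.02505346,
       -0.01113321]), 'joint_torque': array([-2.28154553e-03, -4.33581984e+01, -2.46274155e+01, -5.37441356e-04,
        2.56140211e-04,  5.47333656e-06]), 'position': array([ 0.22543177, -0.47413536,  0.25631902]), 'tcp_rot': array([1.79996586e+02, 8.29261542e-04, 2.54295193e+01]), 'force': array([-0.02156867,  0.453206  , -0.57403723]), 'torque': array([ 0.03191519, -0.02123901, -0.00023731]), 'grasp_force': 0.0, 'grip_width': 1.0020750948530963}
```

```bash
python3 - <<'E'
import cv2,numpy as np
a=cv2.imread('pics/scene0.png'); b=cv2.imread('pics/side0.png')
cv2.imwrite('pics/a.png',cv2.resize(a[120:290,90:420],None,fx=2.4,fy=2.4)); cv2.imwrite('pics/b.png',cv2.resize(b[90:340,170:330],None,fx=2.4,fy=2.4,interpolation=2))
from h import *
# stopper axis from stem points; pan frame
for n in ['scene','side']:
    d=np.load(n+'_d.npy'); C=cloud(n,d); C[d==0]=9
    for c in [(.543,.265),(.62,.257),(.42,.38),(.643,.168)]:
        s=C[(abs(C[...,0]-c[0])<.035)&(abs(C[...,1]-c[1])<.035)&(C[...,2]>.050)&(C[...,2]<.075)]
        print(n,c,len(s),np.round(s.mean(0),4) if len(s) else '')
    s=C[(abs(C[...,0]-.57)<.13)&(abs(C[...,1]+.09)<.13)&(abs(C[...,2]-.166)<.012)]
    print('pan',cv2.minAreaRect(s[:,:2].astype(np.float32)*1000),len(s))
    s=C[(abs(C[...,0]-.5)<.04)&(abs(C[...,1]+.265)<.04)&(abs(C[...,2]-.11)<.02)]
    print('pad',cv2.minAreaRect(s[:,:2].astype(np.float32)*1000),len(s), np.round(s.mean(0),3))
    s=C[(C[...,0]>.69)&(C[...,0]<.8)&(abs(C[...,1]+.12)<.1)&(C[...,2]>.07)]
    print('gauge',np.round(s.min(0),3),np.round(s.max(0),3),len(s))
E
```

```text
scene (0.543, 0.265) 44 [0.5422 0.2641 0.0546]
scene (0.62, 0.257) 52 [0.6218 0.2568 0.0544]
scene (0.42, 0.38) 37 [0.4227 0.3786 0.0547]
scene (0.643, 0.168) 55 [0.6442 0.1669 0.0543]
pan ((593.0615844726562, -94.46331787109375), (171.19407653808594, 214.4988555908203), 88.45582580566406) 3990
pad ((512.7317504882812, -256.3446044921875), (53.478790283203125, 45.37218475341797), 0.32384538650512695) 309 [ 0.514 -0.255  0.111]
gauge [ 0.69  -0.168  0.07 ] [ 0.8   -0.02   0.196] 2200
side (0.543, 0.265) 40 [0.5399 0.2649 0.0538]
side (0.62, 0.257) 37 [0.6193 0.2577 0.0536]
side (0.42, 0.38) 47 [0.4208 0.3803 0.054 ]
side (0.643, 0.168) 30 [0.6419 0.1681 0.0538]
pan ((592.610595703125, -94.12444305419922), (178.0951385498047, 212.19483947753906), 88.3402099609375) 2298
pad ((510.986572265625, -258.2226867675781), (41.01390075683594, 53.54874038696289), 88.0302963256836) 85 [ 0.507 -0.264  0.111]
gauge [ 0.691 -0.167  0.07 ] [ 0.799 -0.02   0.196] 573
```

View pics/a.png

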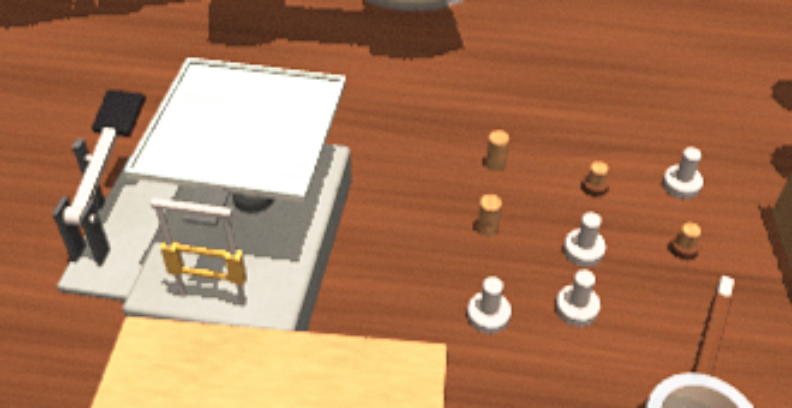

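View pics/b.png

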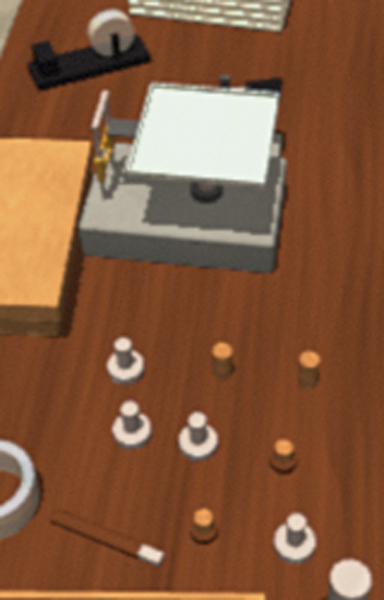

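```bash
python3 - <<'E'
from h import *
for n in ['scene','side']:
    d=np.load(n+'_d.npy'); C=cloud(n,d); C[d==0]=9
    im=cv2.imread(f'pics/{n}0.png'); hsv=cv2.cvtColor(im,cv2.COLOR_BGR2HSV)
    s=C[(C[...,0]>.4)&(C[...,0]<.66)&(abs(C[...,1]+.09)<.13)&(abs(C[...,2]-.166)<.012)]
    print(n,'pan',cv2.minAreaRect(s[:,:2].astype(np.float32)*1000),np.round(s.min(0),3),np.round(s.max(0),3))
    m=(C[...,0]>.68)&(C[...,0]<.78)&(C[...,1]>-.19)&(C[...,1]<-.02)&(C[...,2]>.07)
    vv,uu=np.where(m); print('g',uu.min(),uu.max(),vv.min(),vv.max())
    b=m&(hsv[...,1]>140)&(hsv[...,0]>12)&(hsv[...,0]<32)&(hsv[...,2]>90)&(C[...,0]<.74)
    p=C[b]; print('brass',len(p),np.round(p.min(0),3),np.round(p.max(0),3),np.round(np.median(p,0),4)); print(np.histogram(p[:,2],bins=np.arange(.07,.17,.004)))
    c=p[abs(p[:,1]-np.median(p[:,1]))<.012]; print(np.round(c[np.argsort(c[:,2])],3)[:60:2].tolist())
E
```

```text
scene pan ((572.8680419921875, -93.91896057128906), (171.19407653808594, 174.09695434570312), 88.45582580566406) [ 0.484 -0.181  0.161] [ 0.66  -0.007  0.175]
g 138 207 202 273
brass 250 [ 0.704 -0.134  0.097] [ 0.714 -0.06   0.139] [ 0.7097 -0.0988  0.1224]
(array([ 0,  0,  0,  0,  0,  0,  2, 29, 36, 17, 14, 15,  9, 22, 14, 32, 52,
        8,  0,  0,  0,  0,  0,  0]), array([0.07 , 0.074, 0.078, 0.082, 0.086, 0.09 , 0.094, 0.098, 0.102,
       0.106, 0.11 , 0.114, 0.118, 0.122, 0.126, 0.13 , 0.134, 0.138,
       0.142, 0.146, 0.15 , 0.154, 0.158, 0.162, 0.166]))
[[0.707, -0.109, 0.097], [0.708, -0.107, 0.099], [0.707, -0.1, 0.099], [0.708, -0.102, 0.1], [0.708, -0.097, 0.101], [0.708, -0.092, 0.101], [0.705, -0.107, 0.102], [0.709, -0.094, 0.103], [0.709, -0.108, 0.103], [0.707, -0.11, 0.104], [0.71, -0.089, 0.104], [0.708, -0.094, 0.105], [0.709, -0.098, 0.105], [0.709, -0.1, 0.105], [0.708, -0.101, 0.131], [0.708, -0.097, 0.132], [0.708, -0.09, 0.133], [0.708, -0.103, 0.134], [0.709, -0.092, 0.134], [0.709, -0.087, 0.135], [0.705, -0.097, 0.135], [0.705, -0.11, 0.136], [0.709, -0.
[... 353 characters left out ...]
.164] [ 0.7057 -0.0725  0.1177]
(array([ 8,  2,  0,  0,  0,  0,  0,  3,  9,  3,  9,  4,  8,  4,  2,  7, 14,
        2,  0,  0,  0,  0,  0,  1]), array([0.07 , 0.074, 0.078, 0.082, 0.086, 0.09 , 0.094, 0.098, 0.102,
       0.106, 0.11 , 0.114, 0.118, 0.122, 0.126, 0.13 , 0.134, 0.138,
       0.142, 0.146, 0.15 , 0.154, 0.158, 0.162, 0.166]))
[[0.738, -0.065, 0.071], [0.74, -0.075, 0.075], [0.706, -0.063, 0.099], [0.705, -0.063, 0.103], [0.707, -0.062, 0.113], [0.707, -0.063, 0.116], [0.703, -0.075, 0.118], [0.702, -0.069, 0.12], [0.703, -0.076, 0.121], [0.706, -0.062, 0.126], [0.703, -0.064, 0.128], [0.712, -0.062, 0.134], [0.702, -0.062, 0.135], [0.706, -0.065, 0.136], [0.697, -0.08, 0.164]]
```

The scene picture shows the pan centred at about crop (237,125), the brass frame at (205,262), the lever pad at (118,112), and four steel stoppers at (490,305), (580,298), (586,240) and (685,175). The side picture agrees with this, and the scale's x axis runs nearly along world +x.

Emit:
{"name": "carry_out", "arguments": {"commands": [[[0.06, -0.053, 0, 0.0565], [0.12, -0.106, 0, 0.113], [0.18, -0.159, 0, 0.1695], [0.24, -0.212, 0, 0.226], [0.3, -0.265, 0, 0.2825]]], "hand": 0.1, "force": 30}}

```text
time_s: 1.52
position: [0.3043, -0.2884, 0.2564]
tcp_rot: [180.0, -0.0, -0.3]
force: [0.2, -0.5, 0.5]
grip_width: 0.547
grasp_force: 0.0
```

Emit:
{"name": "carry_out", "arguments": {"commands": [[[0.0316, -0.0737, 0, 0], [0.0632, -0.1474, 0, 0], [0.0948, -0.2211, 0, 0], [0.1264, -0.2948, 0, 0], [0.158, -0.3685, 0, 0]]]}}

```text
time_s: 1.93
position: [0.3834, -0.104, 0.2566]
tcp_rot: [180.0, -0.1, -0.0]
force: [1.1, 0.3, -0.2]
grip_width: 0.547
grasp_force: 0.0
```

Emit:
{"name": "carry_out", "arguments": {"commands": [[[0.0316, -0.0737, 0, 0], [0.0632, -0.1474, 0, 0], [0.0948, -0.2211, 0, 0], [0.1264, -0.2948, 0, 0], [0.158, -0.3685, 0, 0]]]}}

```text
time_s: 2.35
position: [0.4624, 0.0806, 0.2565]
tcp_rot: [180.0, -0.0, 0.0]
force: [1.1, -1.0, -0.2]
grip_width: 0.55
grasp_force: 0.0
```

Emit:
{"name": "carry_out", "arguments": {"commands": [[[0.0316, -0.0737, 0, 0], [0.0632, -0.1474, 0.03, 0], [0.0948, -0.2211, 0.08, 0], [0.1264, -0.2948, 0.13, 0], [0.158, -0.3685, 0.18, 0]]]}}

```text
time_s: 2.77
position: [0.5355, 0.2507, 0.1748]
tcp_rot: [-180.0, -0.0, 0.0]
force: [1.2, -0.7, 0.8]
grip_width: 0.547
grasp_force: 0.0
```

Emit:
{"name": "carry_out", "arguments": {"commands": [[[0.01, -0.026, 0.05, 0], [0.01, -0.026, 0.1, 0], [0.01, -0.026, 0.14, 0], [0.01, -0.026, 0.14, 0], [0.01, -0.026, 0.14, 0]]]}}

```text
time_s: 3.18
position: [0.5396, 0.2616, 0.105]
tcp_rot: [180.0, 0.1, 0.0]
force: [0.7, -0.3, 0.2]
grip_width: 0.549
grasp_force: 0.0
```

Emit:
{"name": "carry_out", "arguments": {"commands": [[[0.003, -0.006, 0.05, 0], [0.003, -0.006, 0.09, 0], [0.003, -0.006, 0.11, 0], [0.003, -0.006, 0.116, 0], [0.003, -0.006, 0.116, 0]]]}}

```text
time_s: 3.6
position: [0.5419, 0.2646, 0.0484]
tcp_rot: [-180.0, -0.0, -0.0]
force: [0.8, 0.4, -0.4]
grip_width: 0.552
grasp_force: 0.0
```

Emit:
{"name": "carry_out", "arguments": {"commands": [[[0, 0, 0, 0], [0, 0, 0, 0], [0, 0, 0, 0], [0, 0, 0, 0], [0, 0, 0, 0]]], "hand": -0.8, "force": 30}}

```text
time_s: 4.02
position: [0.5424, 0.265, 0.0493]
tcp_rot: [-180.0, -0.2, 0.0]
force: [-0.7, -0.7, 6.2]
grip_width: 0.221
grasp_force: 29.4
```

Emit:
{"name": "carry_out", "arguments": {"commands": [[[0, 0, -0.04, 0], [0, 0, -0.11, 0], [0, 0, -0.19, 0], [0, 0, -0.27, 0], [0, 0, -0.35, 0]]]}}

```text
time_s: 4.43
position: [0.541, 0.2646, 0.2247]
tcp_rot: [180.0, 0.0, 0.0]
force: [0.5, 0.6, -1.1]
grip_width: 0.221
grasp_force: 29.4
```

Emit:
{"name": "carry_out", "arguments": {"commands": [[[-0.005, 0.04, -0.05, 0], [-0.01, 0.12, -0.05, 0], [-0.02, 0.2, -0.05, 0], [-0.03, 0.28, -0.05, 0], [-0.034, 0.36, -0.05, 0]]]}}

```text
time_s: 4.85
position: [0.5234, 0.0834, 0.2481]
tcp_rot: [180.0, -0.0, 0.1]
force: [1.1, 0.1, -1.5]
grip_width: 0.225
grasp_force: 29.6
```

Emit:
{"name": "carry_out", "arguments": {"commands": [[[0, 0.08, 0, 0], [0, 0.16, 0, 0], [0, 0.24, 0, 0], [0, 0.31, 0, 0], [0, 0.358, 0, 0]]]}}

```text
time_s: 5.27
position: [0.524, -0.0974, 0.248]
tcp_rot: [179.9, -0.0, -0.1]
force: [0.8, -0.3, -0.6]
grip_width: 0.222
grasp_force: 29.6
```

Emit:
{"name": "carry_out", "arguments": {"commands": [[[0, 0, 0, 0], [0, 0, 0, 0], [0, 0, 0, 0]]]}}

```text
time_s: 5.52
position: [0.5243, -0.0938, 0.2478]
tcp_rot: [-180.0, 0.0, -0.0]
force: [-0.6, 0.4, -1.0]
grip_width: 0.22
grasp_force: 29.6
```

Emit:
{"name": "carry_out", "arguments": {"commands": [[[0, 0, 0.05, 0], [0, 0, 0.065, 0], [0, 0, 0.08, 0], [0, 0, 0.094, 0], [0, 0, 0.104, 0]]]}}

```text
time_s: 5.93
position: [0.5246, -0.0935, 0.1954]
tcp_rot: [-180.0, 0.0, 0.1]
force: [-1.3, 1.1, 0.2]
grip_width: 0.228
grasp_force: 29.9
```

Emit:
{"name": "carry_out", "arguments": {"commands": [[[0, 0, 0, 0], [0, 0, 0, 0], [0, 0, 0, 0], [0, 0, 0, 0]]]}}

```text
time_s: 6.27
position: [0.5248, -0.0943, 0.1963]
tcp_rot: [180.0, -0.1, 0.0]
force: [0.2, 0.7, -0.5]
grip_width: 0.224
grasp_force: 29.8
```

Emit:
{"name": "carry_out", "arguments": {"commands": [[[0, 0, 0, 0], [0, 0, 0, 0], [0, 0, 0, 0], [0, 0, 0, 0], [0, 0, 0, 0]]], "hand": 0.0}}

```text
time_s: 6.68
position: [0.5246, -0.0943, 0.1958]
tcp_rot: [180.0, -0.0, -0.0]
force: [0.7, 0.1, 0.1]
grip_width: 0.5
grasp_force: 0.0
```

Emit:
{"name": "carry_out", "arguments": {"commands": [[[0, 0, -0.06, 0], [0, 0, -0.12, 0], [0, 0, -0.14, 0], [0, 0, -0.14, 0], [0, 0, -0.14, 0]]]}}

```text
time_s: 7.1
position: [0.5244, -0.0942, 0.2655]
tcp_rot: [180.0, -0.0, 0.0]
force: [0.0, 0.7, -0.1]
grip_width: 0.497
grasp_force: 0.0
```

```bash
cat >> h.py <<'E'
def look(tag):
    for n in ['scene','side']:
        im,d=robot.snapshot(n); cv2.imwrite(f'pics/{n}{tag}.png',im[...,::-1]); C=cloud(n,d); C[d==0]=9; np.save(f'{n}_d{tag}.npy',d)
        s=C[(abs(C[...,0]-.573)<.07)&(abs(C[...,1]+.094)<.07)]; z=s[(s[:,2]>.08)&(s[:,2]<.17),2]
        h=np.histogram(z,bins=np.arange(.08,.175,.002)); k=h[0].argmax(); print(n,'pan z',np.round(np.median(z[abs(z-h[1][k]-.001)<.004]),4))
        for r in robot.regions_of('stopper0',n):
            p=C[r['region']]; t=p[p[:,2]>p[:,2].max()-.007] if len(p) else p
            if len(p) and r['confidence']>.3: print(n,round(r['confidence'],2),np.round(t.mean(0),3))
E
python3 - <<'E'
from h import *
for n in ['scene','side']:
    d=np.load(n+'_d.npy'); C=cloud(n,d); s=C[(d>0)&(abs(C[...,0]-.573)<.07)&(abs(C[...,1]+.094)<.07)]; print('empty',np.median(s[:,2]))
look(1)
E
```

```text
empty 0.16564551895297322
empty 0.16292074057105263
scene pan z 0.1495
scene 0.88 [9. 9. 9.]
scene 0.78 [9. 9. 9.]
scene 0.72 [9. 9. 9.]
scene 0.67 [9. 9. 9.]
scene 0.63 [ 0.526 -0.092  0.203]
side pan z 0.1478
side 0.75 [9. 9. 9.]
side 0.57 [9. 9. 9.]
side 0.57 [0.642 0.168 0.055]
side 0.5 [9. 9. 9.]
side 0.39 [9. 9. 9.]
```

Emit:
{"name": "carry_out", "arguments": {"commands": [[[0.032, -0.07, 0, 0], [0.064, -0.14, 0, 0], [0.096, -0.21, 0, 0], [0.128, -0.28, 0, 0], [0.159, -0.35, 0, 0]]]}}

```text
time_s: 7.72
position: [0.6042, 0.0824, 0.2645]
tcp_rot: [180.0, 0.1, -0.0]
force: [0.2, 0.4, 0.2]
grip_width: 0.497
grasp_force: 0.0
```

Emit:
{"name": "carry_out", "arguments": {"commands": [[[0.032, -0.07, 0, 0], [0.064, -0.14, 0.02, 0], [0.079, -0.174, 0.07, 0], [0.079, -0.174, 0.14, 0], [0.079, -0.174, 0.22, 0]]]}}

```text
time_s: 8.13
position: [0.644, 0.1697, 0.1545]
tcp_rot: [-180.0, -0.1, 0.2]
force: [1.5, -0.3, -0.9]
grip_width: 0.499
grasp_force: 0.0
```

Emit:
{"name": "carry_out", "arguments": {"commands": [[[0, 0, 0.07, 0], [0, 0, 0.12, 0], [0, 0, 0.14, 0], [0, 0, 0.14, 0], [0, 0, 0.14, 0]]]}}

```text
time_s: 8.55
position: [0.6439, 0.1677, 0.086]
tcp_rot: [180.0, -0.0, -0.0]
force: [0.2, -0.2, 0.6]
grip_width: 0.504
grasp_force: 0.0
```

Down 38 mm, grip.

Emit:
{"name": "carry_out", "arguments": {"commands": [[[-0.002, 0, 0.05, 0], [-0.002, 0, 0.07, 0], [-0.002, 0, 0.076, 0], [-0.002, 0, 0.076, 0], [-0.002, 0, 0.076, 0]]]}}

```text
time_s: 8.97
position: [0.6433, 0.1678, 0.0491]
tcp_rot: [-180.0, -0.1, -0.0]
force: [0.6, -1.0, 1.3]
grip_width: 0.5
grasp_force: 0.0
```

Emit:
{"name": "carry_out", "arguments": {"commands": [[[0, 0, 0, 0], [0, 0, 0, 0], [0, 0, 0, 0], [0, 0, 0, 0], [0, 0, 0, 0]]], "hand": -0.8}}

```text
time_s: 9.38
position: [0.6432, 0.1678, 0.0491]
tcp_rot: [-180.0, -0.1, 0.0]
force: [-0.5, -0.4, 6.7]
grip_width: 0.22
grasp_force: 29.5
```

Emit:
{"name": "carry_out", "arguments": {"commands": [[[0, 0, -0.04, 0], [0, 0, -0.11, 0], [0, 0, -0.19, 0], [0, 0, -0.27, 0], [0, 0, -0.35, 0]]]}}

```text
time_s: 9.8
position: [0.6419, 0.1677, 0.2242]
tcp_rot: [180.0, 0.1, 0.0]
force: [0.7, 0.3, -1.1]
grip_width: 0.22
grasp_force: 29.4
```

Emit:
{"name": "carry_out", "arguments": {"commands": [[[-0.01, 0.03, -0.06, 0], [-0.03, 0.11, -0.075, 0], [-0.05, 0.19, -0.075, 0], [-0.07, 0.27, -0.075, 0], [-0.09, 0.345, -0.075, 0]]]}}

```text
time_s: 10.22
position: [0.5965, -0.0064, 0.2603]
tcp_rot: [180.0, 0.0, 0.0]
force: [0.6, -0.2, -1.0]
grip_width: 0.226
grasp_force: 29.6
```

Emit:
{"name": "carry_out", "arguments": {"commands": [[[-0.02, 0.075, 0, 0], [-0.03, 0.14, 0, 0], [-0.04, 0.179, 0, 0], [-0.04, 0.179, 0, 0], [-0.04, 0.179, 0, 0]]]}}

```text
time_s: 10.63
position: [0.5771, -0.0952, 0.26]
tcp_rot: [-180.0, 0.0, -0.1]
force: [0.3, 0.3, -0.6]
grip_width: 0.219
grasp_force: 29.5
```

Emit:
{"name": "carry_out", "arguments": {"commands": [[[0, 0, 0.06, 0], [0, 0, 0.1, 0], [0, 0, 0.12, 0], [0, 0, 0.14, 0], [0, 0, 0.157, 0]]]}}

```text
time_s: 11.05
position: [0.5779, -0.0933, 0.1815]
tcp_rot: [-180.0, -0.0, 0.1]
force: [-1.1, -0.1, 1.2]
grip_width: 0.222
grasp_force: 29.8
```

Emit:
{"name": "carry_out", "arguments": {"commands": [[[0, 0, 0, 0], [0, 0, 0, 0], [0, 0, 0, 0], [0, 0, 0, 0]]]}}

```text
time_s: 11.38
position: [0.5781, -0.0943, 0.1828]
tcp_rot: [180.0, -0.1, 0.0]
force: [0.1, 0.9, -0.1]
grip_width: 0.226
grasp_force: 29.7
```

Emit:
{"name": "carry_out", "arguments": {"commands": [[[0, 0, 0, 0], [0, 0, 0, 0], [0, 0, 0, 0], [0, 0, 0, 0], [0, 0, 0, 0]]], "hand": 0.0}}

```text
time_s: 11.8
position: [0.5776, -0.0943, 0.1819]
tcp_rot: [180.0, -0.0, -0.0]
force: [0.5, 0.8, -0.7]
grip_width: 0.499
grasp_force: 0.0
```

Emit:
{"name": "carry_out", "arguments": {"commands": [[[0, 0, -0.06, 0], [0, 0, -0.12, 0], [0, -0.04, -0.16, 0], [0, -0.1, -0.16, 0], [0, -0.16, -0.16, 0]]]}}

```text
time_s: 12.22
position: [0.5782, -0.0142, 0.2636]
tcp_rot: [180.0, -0.2, -0.1]
force: [1.1, -0.2, 0.1]
grip_width: 0.498
grasp_force: 0.0
```

```bash
python3 - <<'E'
from h import *
look(2)
a=cv2.imread('pics/scene2.png'); b=cv2.imread('pics/side2.png')
A=cv2.resize(a[150:270,110:250],None,fx=3,fy=3,interpolation=2);B=cv2.resize(b[110:200,185:290],None,fx=3.6,fy=3.6,interpolation=2)
B=cv2.copyMakeBorder(B,0,360-B.shape[0],0,0,0); cv2.imwrite('pics/c.png',np.hstack([A,B[:360]])) 
E
```

```text
scene pan z 0.1332
scene 0.86 [9. 9. 9.]
scene 0.78 [0.621 0.257 0.055]
scene 0.72 [9. 9. 9.]
scene 0.57 [9. 9. 9.]
side pan z 0.1315
side 0.8 [0.618 0.26  0.053]
side 0.67 [9. 9. 9.]
side 0.51 [9. 9. 9.]
side 0.51 [9. 9. 9.]
side 0.45 [9. 9. 9.]
```

View pics/c.png

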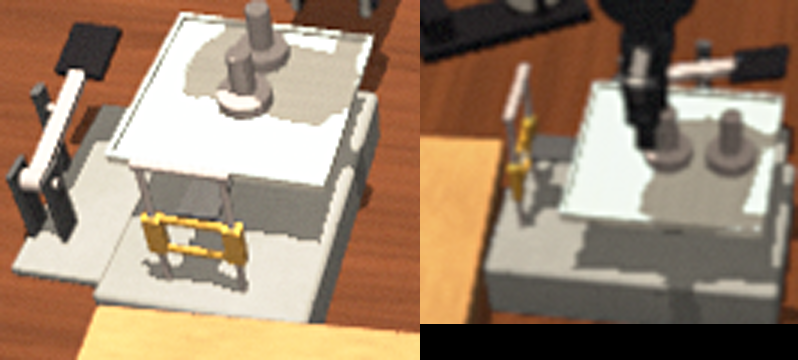

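The two stoppers stand on the pan. The dark tongue shows at about (205,190), above the brass frame's upper bar at (195,222), so the pointer isn't in the window yet. I'll measure this.

```bash
python3 - <<'E'
from h import *
for tag in ['','1','2']:
  for n in ['scene','side']:
    d=np.load(f'{n}_d{tag}.npy'); C=cloud(n,d); C[d==0]=9
    m=(C[...,0]>.668)&(C[...,0]<.712)&(abs(C[...,1]+.098)<.014)&(C[...,2]>.09)&(C[...,2]<.18)
    p=C[m]; h=np.histogram(p[:,2],bins=np.arange(.09,.18,.004))[0]; print(tag,n,h.tolist())
    q=C[m&(C[...,0]<.695)]; print('  tongue',len(q),np.round(np.median(q,0),4) if len(q) else '', np.round(q[:,2].max(),4) if len(q) else '')
E
```

```text
scene [0, 2, 12, 23, 0, 0, 0, 0, 0, 0, 11, 26, 4, 0, 0, 0, 0, 0, 63, 32, 0, 0]
  tongue 65 [ 0.6756 -0.0969  0.1657] 0.1678
 side [0, 0, 3, 5, 0, 0, 0, 0, 0, 0, 2, 9, 1, 0, 0, 0, 0, 5, 44, 8, 0, 0]
  tongue 52 [ 0.6815 -0.0972  0.1643] 0.1677
1 scene [0, 1, 14, 22, 1, 0, 0, 0, 0, 0, 10, 27, 3, 2, 102, 4, 0, 0, 0, 0, 0, 0]
  tongue 79 [ 0.6853 -0.0986  0.1487] 0.1514
1 side [0, 2, 2, 1, 2, 0, 0, 0, 0, 0, 6, 6, 0, 22, 39, 1, 0, 0, 0, 0, 0, 0]
  tongue 55 [ 0.6814 -0.0974  0.1469] 0.1501
2 scene [0, 2, 13, 22, 0, 0, 0, 0, 0, 7, 132, 37, 3, 0, 0, 0, 0, 0, 0, 0, 0, 0]
  tongue 111 [ 0.6824 -0.0987  0.1325] 0.1347
2 side [1, 1, 3, 0, 1, 0, 0, 0, 0, 19, 41, 9, 0, 0, 0, 0, 0, 0, 0, 0, 0, 0]
  tongue 52 [ 0.6816 -0.0963  0.1308] 0.1357
```

Two stoppers leave the pointer at the upper bar, and a third should centre it. I'll fetch the third one.

Emit:
{"name": "carry_out", "arguments": {"commands": [[[0.012, -0.075, 0, 0], [0.024, -0.15, 0, 0], [0.036, -0.23, 0, 0], [0.048, -0.31, 0, 0], [0.06, -0.39, 0, 0]]]}}

```text
time_s: 12.83
position: [0.6081, 0.1809, 0.2615]
tcp_rot: [180.0, 0.0, -0.1]
force: [0.3, -0.7, -0.5]
grip_width: 0.5
grasp_force: 0.0
```

Emit:
{"name": "carry_out", "arguments": {"commands": [[[0.012, -0.07, 0, 0], [0.024, -0.13, 0.03, 0], [0.024, -0.153, 0.1, 0], [0.024, -0.153, 0.17, 0], [0.024, -0.153, 0.24, 0]]]}}

```text
time_s: 13.25
position: [0.6199, 0.2572, 0.14]
tcp_rot: [180.0, -0.0, 0.0]
force: [0.0, 0.0, -0.2]
grip_width: 0.5
grasp_force: 0.0
```

Emit:
{"name": "carry_out", "arguments": {"commands": [[[0, 0, 0.06, 0], [0, 0, 0.1, 0], [0, 0, 0.12, 0], [0, 0, 0.12, 0], [0, 0, 0.12, 0]]]}}

```text
time_s: 13.67
position: [0.6203, 0.2565, 0.0821]
tcp_rot: [180.0, -0.0, -0.1]
force: [-0.7, 0.4, 0.4]
grip_width: 0.501
grasp_force: 0.0
```

Emit:
{"name": "carry_out", "arguments": {"commands": [[[0, -0.002, 0.04, 0], [0, -0.002, 0.06, 0], [0, -0.002, 0.067, 0], [0, -0.002, 0.067, 0], [0, -0.002, 0.067, 0]]]}}

```text
time_s: 14.08
position: [0.62, 0.2582, 0.0491]
tcp_rot: [-180.0, -0.1, -0.0]
force: [-0.6, 0.0, 0.1]
grip_width: 0.498
grasp_force: 0.0
```

Emit:
{"name": "carry_out", "arguments": {"commands": [[[0, 0, 0, 0], [0, 0, 0, 0], [0, 0, 0, 0], [0, 0, 0, 0], [0, 0, 0, 0]]], "hand": -0.8}}

```text
time_s: 14.5
position: [0.6201, 0.2583, 0.0494]
tcp_rot: [-180.0, -0.1, 0.0]
force: [-1.7, -1.2, 6.3]
grip_width: 0.225
grasp_force: 29.6
```

Emit:
{"name": "carry_out", "arguments": {"commands": [[[0, 0, -0.04, 0], [0, 0, -0.11, 0], [0, 0, -0.19, 0], [0, 0, -0.27, 0], [0, 0, -0.35, 0]]]}}

```text
time_s: 14.92
position: [0.6189, 0.2581, 0.2244]
tcp_rot: [180.0, 0.1, 0.0]
force: [1.7, 0.1, -2.0]
grip_width: 0.227
grasp_force: 29.4
```

Emit:
{"name": "carry_out", "arguments": {"commands": [[[0, 0.03, -0.06, 0], [0, 0.11, -0.075, 0], [0, 0.19, -0.075, 0], [0, 0.27, -0.075, 0], [0, 0.345, -0.075, 0]]]}}

```text
time_s: 15.33
position: [0.6189, 0.084, 0.2606]
tcp_rot: [180.0, 0.0, 0.0]
force: [0.8, 0.5, -0.8]
grip_width: 0.221
grasp_force: 29.6
```

Emit:
{"name": "carry_out", "arguments": {"commands": [[[0, 0.08, 0, 0], [0, 0.16, 0, 0], [0, 0.24, 0, 0], [0, 0.29, 0, 0], [0, 0.298, 0, 0]]]}}

```text
time_s: 15.75
position: [0.619, -0.0682, 0.2601]
tcp_rot: [179.9, 0.1, -0.3]
force: [-0.2, 1.2, -2.1]
grip_width: 0.223
grasp_force: 29.6
```

Emit:
{"name": "carry_out", "arguments": {"commands": [[[0, 0, 0, 0], [0, 0, 0, 0]]]}}

```text
time_s: 15.92
position: [0.6193, -0.0627, 0.2604]
tcp_rot: [-180.0, 0.0, -0.0]
force: [-0.3, 0.9, -0.6]
grip_width: 0.22
grasp_force: 29.6
```

Emit:
{"name": "carry_out", "arguments": {"commands": [[[0, 0, 0.07, 0], [0, 0, 0.13, 0], [0, 0, 0.15, 0], [0, 0, 0.17, 0], [0, 0, 0.188, 0]]]}}

```text
time_s: 16.33
position: [0.6201, -0.0621, 0.167]
tcp_rot: [180.0, -0.1, 0.1]
force: [-0.7, 0.6, 1.5]
grip_width: 0.222
grasp_force: 29.9
```

Emit:
{"name": "carry_out", "arguments": {"commands": [[[0, 0, 0, 0], [0, 0, 0, 0], [0, 0, 0, 0], [0, 0, 0, 0]]]}}

```text
time_s: 16.67
position: [0.6203, -0.0633, 0.1682]
tcp_rot: [180.0, -0.2, 0.0]
force: [0.8, -0.0, -1.7]
grip_width: 0.217
grasp_force: 29.8
```

Emit:
{"name": "carry_out", "arguments": {"commands": [[[0, 0, 0, 0], [0, 0, 0, 0], [0, 0, 0, 0], [0, 0, 0, 0], [0, 0, 0, 0]]], "hand": 0.0}}

```text
time_s: 17.08
position: [0.6196, -0.0633, 0.1669]
tcp_rot: [180.0, -0.0, -0.0]
force: [0.3, 0.3, -0.2]
grip_width: 0.499
grasp_force: 0.0
```

Emit:
{"name": "carry_out", "arguments": {"commands": [[[0, 0, -0.06, 0], [0, 0, -0.12, 0], [0, 0, -0.19, 0], [-0.06, 0, -0.21, 0], [-0.12, 0.02, -0.21, 0]]]}}

```text
time_s: 17.5
position: [0.561, -0.0726, 0.2753]
tcp_rot: [179.9, -0.4, 0.1]
force: [0.7, -0.4, -0.7]
grip_width: 0.503
grasp_force: 0.0
```

Emit:
{"name": "carry_out", "arguments": {"commands": [[[-0.07, 0.04, 0, 0], [-0.14, 0.08, 0, 0], [-0.2, 0.12, 0, 0], [-0.2, 0.12, 0, 0]]]}}

```text
time_s: 17.83
position: [0.4552, -0.1353, 0.2721]
tcp_rot: [179.9, 0.1, -0.2]
force: [1.3, -0.5, 0.8]
grip_width: 0.503
grasp_force: 0.0
```

```bash
python3 - <<'E'
from h import *
look(3)
for n in ['scene','side']:
    d=np.load(f'{n}_d3.npy'); C=cloud(n,d); C[d==0]=9
    m=(C[...,0]>.668)&(C[...,0]<.712)&(abs(C[...,1]+.098)<.014)&(C[...,2]>.09)&(C[...,2]<.18)
    print(np.histogram(C[m][:,2],bins=np.arange(.09,.18,.004))[0].tolist())
    q=C[m&(C[...,0]<.695)]; print('tongue',np.round(np.median(q,0),4))
a=cv2.imread('pics/scene3.png'); b=cv2.imread('pics/side3.png')
A=cv2.resize(a[150:270,110:250],None,fx=3,fy=3,interpolation=2);B=cv2.resize(b[110:200,185:290],None,fx=3.6,fy=3.6,interpolation=2)
B=cv2.copyMakeBorder(B,0,360-B.shape[0],0,0,0); cv2.imwrite('pics/d.png',np.hstack([A,B[:360]])) 
E
```

```text
scene pan z 0.1144
scene 0.89 [ 0.622 -0.062  0.167]
scene 0.8 [9. 9. 9.]
scene 0.62 [9. 9. 9.]
scene 0.55 [ 0.585 -0.09   0.167]
side pan z 0.1128
side 0.68 [9. 9. 9.]
side 0.65 [9. 9. 9.]
side 0.58 [0.42  0.38  0.054]
side 0.51 [ 0.62  -0.059  0.166]
[0, 2, 10, 24, 2, 67, 27, 0, 0, 1, 6, 27, 6, 0, 0, 0, 0, 0, 0, 0, 0, 0]
tongue [ 0.678  -0.0981  0.1133]
[0, 3, 0, 4, 12, 37, 10, 0, 0, 0, 5, 5, 1, 0, 0, 0, 0, 0, 0, 0, 0, 0]
tongue [ 0.681  -0.0978  0.1121]
```

View pics/d.png

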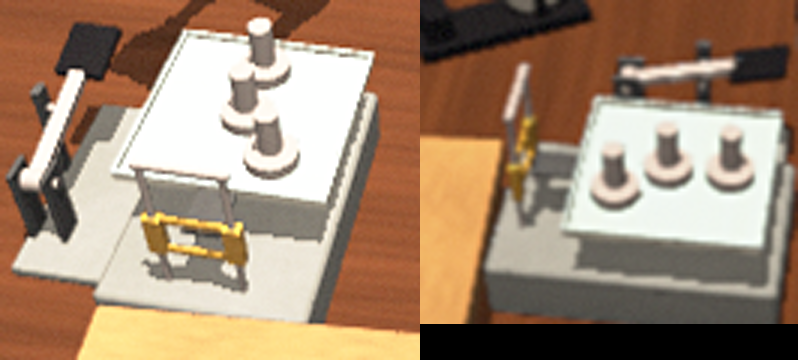

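All three stoppers stand on the pan. The dark pointer shows inside the brass window at about (205,238), between the bars, at z≈0.112 in a window of 0.105–0.132. Now the lever.

Emit:
{"name": "carry_out", "arguments": {"commands": [[[0.03, 0.07, 0, 0], [0.06, 0.14, 0, 0], [0.09, 0.2, 0, 0], [0.108, 0.244, 0.02, 0], [0.108, 0.244, 0.08, 0]]], "hand": -1}}

```text
time_s: 18.45
position: [0.5178, -0.2599, 0.2341]
tcp_rot: [179.6, -0.5, -0.1]
force: [-0.1, -0.1, 0.0]
grip_width: 0.002
grasp_force: 0.0
```

Emit:
{"name": "carry_out", "arguments": {"commands": [[[0, 0, 0.07, 0], [0, 0, 0.13, 0], [0, 0, 0.16, 0], [0, 0, 0.16, 0], [0, 0, 0.16, 0]]]}}

```text
time_s: 18.87
position: [0.5143, -0.2546, 0.151]
tcp_rot: [-179.9, 0.1, 0.1]
force: [0.4, -0.1, 0.9]
grip_width: -0.002
grasp_force: 0.0
```

```bash
python3 - <<'E'
from h import *
for n in ['scene','side']:
    im,d=robot.snapshot(n); cv2.imwrite(f'pics/{n}4.png',im[...,::-1]); C=cloud(n,d); C[d==0]=9
    q=C[(abs(C[...,0]-.57)<.06)&(abs(C[...,1]+.03)<.02)&(C[...,2]>.08)&(C[...,2]<.13)]; print('pan',np.median(q[:,2]))
    s=C[(abs(C[...,0]-.5)<.045)&(abs(C[...,1]+.262)<.045)&(C[...,2]>.09)&(C[...,2]<.14)]
    print(n,len(s),np.round(s.min(0),3),np.round(s.max(0),3))
print(robot.read_state()['position'],robot.read_state()['grip_width'])
a=cv2.imread('pics/scene4.png'); b=cv2.imread('pics/side4.png')
A=cv2.resize(a[120:240,90:230],None,fx=3,fy=3,interpolation=2);B=cv2.resize(b[80:180,220:325],None,fx=3.6,fy=3.6,interpolation=2)
cv2.imwrite('pics/e.png',np.hstack([A,B[:360]])) 
E
```

```text
pan 0.11451020593011708
scene 295 [ 0.485 -0.279  0.098] [ 0.545 -0.234  0.14 ]
pan 0.11335404780989708
side 166 [ 0.484 -0.278  0.094] [ 0.544 -0.23   0.14 ]
[ 0.51490631 -0.25539744  0.15308925] -0.0017004802543902835
```

View pics/e.png

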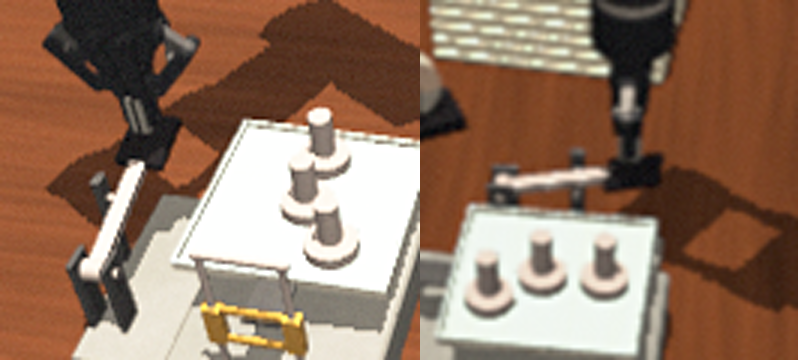

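The closed fingertips are right above the black pad, at about (148,135) left and (630,160) right. I'll press down.

Emit:
{"name": "carry_out", "arguments": {"commands": [[[-0.01, 0, 0.02, 0], [-0.01, 0, 0.04, 0], [-0.01, 0, 0.06, 0], [-0.01, 0, 0.076, 0], [-0.01, 0, 0.076, 0]]]}}

```text
time_s: 19.38
position: [0.5086, -0.2556, 0.1135]
tcp_rot: [180.0, 0.0, 0.0]
force: [-3.0, -0.2, 7.7]
grip_width: 0.0
grasp_force: 3.3
```

Emit:
{"name": "carry_out", "arguments": {"commands": [[[0, 0, 0.008, 0], [0, 0, 0.015, 0], [0, 0, 0.02, 0], [0, 0, 0.02, 0], [0, 0, 0.02, 0]]]}}

```text
time_s: 19.8
position: [0.5085, -0.2557, 0.1049]
tcp_rot: [179.9, 0.0, 0.0]
force: [-5.7, 0.1, 8.1]
grip_width: -0.002
grasp_force: 4.1
```

```bash
cat > lev.py <<'E'
from h import *
import sys
s=robot.read_state(); print(s['position'],s['force'])
for n in ['scene','side']:
    im,d=robot.snapshot(n); cv2.imwrite(f'pics/{n}{sys.argv[1]}.png',im[...,::-1]); C=cloud(n,d); C[d==0]=9
    q=C[(abs(C[...,0]-.57)<.06)&(abs(C[...,1]+.03)<.02)&(C[...,2]>.08)&(C[...,2]<.13)]; print('pan',np.median(q[:,2]))
    for lo,hi in [(.484,.497),(.52,.535),(.55,.565),(.58,.6),(.6,.62),(.63,.65)]:
        q=C[(C[...,0]>lo)&(C[...,0]<hi)&(abs(C[...,1]+.258)<.018)&(C[...,2]>.06)&(C[...,2]<.125)]
        print(n,lo,len(q),np.round(np.percentile(q[:,2],[50,75,95]),4) if len(q) else '')
a=cv2.imread(f'pics/scene{sys.argv[1]}.png'); b=cv2.imread(f'pics/side{sys.argv[1]}.png')
A=cv2.resize(a[120:240,90:230],None,fx=3,fy=3,interpolation=2);B=cv2.resize(b[80:180,220:325],None,fx=3.6,fy=3.6,interpolation=2)
cv2.imwrite(f'pics/f{sys.argv[1]}.png',np.hstack([A,B[:360]])) 
E
python3 lev.py 5
```

```text
[ 0.50845491 -0.25567301  0.10488296] [-5.66685443  0.10506409  8.06060042]
pan 0.11444842318513958
scene 0.484 12 [0.0818 0.0821 0.083 ]
scene 0.52 73 [0.0814 0.0832 0.1219]
scene 0.55 37 [0.081  0.0817 0.0998]
scene 0.58 43 [0.081  0.0817 0.0829]
scene 0.6 41 [0.0811 0.0823 0.0831]
scene 0.63 172 [0.082  0.0867 0.0917]
pan 0.11327474366739565
side 0.484 29 [0.0785 0.0814 0.0832]
side 0.52 28 [0.0798 0.0805 0.0829]
side 0.55 26 [0.0795 0.0823 0.0987]
side 0.58 27 [0.0788 0.0809 0.082 ]
side 0.6 26 [0.0785 0.0807 0.0817]
side 0.63 58 [0.0821 0.0858 0.0913]
```

View pics/f5.png

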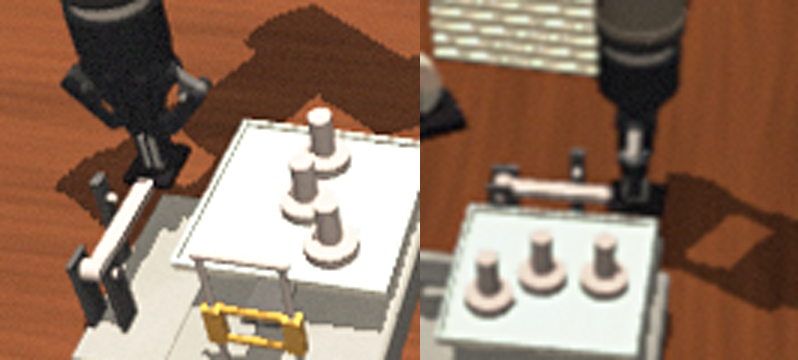

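Emit:
{"name": "carry_out", "arguments": {"commands": [[[0, 0, 0, 0], [0, 0, 0, 0], [0, 0, 0, 0], [0, 0, 0, 0], [0, 0, 0, 0]]]}}

```text
time_s: 20.32
position: [0.5085, -0.2557, 0.105]
tcp_rot: [179.9, -0.0, 0.0]
force: [-5.1, -1.0, 7.7]
grip_width: -0.002
grasp_force: 4.1
```

```bash
python3 lev.py 6 | head -5; python3 -c "
from workcell import robot
print(robot.sign_off())"
```

```text
[ 0.50845335 -0.2556902   0.10504757] [-5.12871399 -0.95929528  7.67689322]
pan 0.11450574079153843
scene 0.484 10 [0.0814 0.0823 0.0834]
scene 0.52 87 [0.0816 0.0839 0.1232]
scene 0.55 37 [0.0814 0.0825 0.1046]
the job is handed in; nothing more can be done
None
```

I handed the job in at about 20 s: three stoppers stand on the pan with the pointer inside the window (about 6 mm below its middle), the spare stopper is untouched, and the gripper is holding the lever pressed level. I haven't seen the verdict.

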